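# Lid the garnish pan and lock it in its caddy

### The job

Close the open pan of tomatoes in the black caddy: take the loose steel lid by its black handle, set it down lightly on the front of the pan's rim, short of where it fits, and slide it away from you until you feel it drop into the pan's mouth and it lies flat all round (the pan stands loose in its bay, so only feel tells you just where). Then turn that pan's catch (red knob) fully in over the lid's rear edge, as on the pan beside it. Never press or shove the lid hard, and leave everything else where it stands.

Things in the scene. Friction and masses are not known exactly. Their poses are not given: they have to be found in the camera images.
- caddy: Black caddy, 208 x 250 mm, walls 87 mm high, fixed on the table. Origin: centre of its underside. +x points to its rear (away from the robot), +y to its left. Two equal steel pans stand in it side by side: the left one is open and holds tomatoes, the right one is lidded and caught. A rear ledge reaches to x = +140 mm, carrying bails to y = +-150 mm.
- landing (a point): Where to set the lid down: rim height on the bay's centre line, caddy x = -25 mm, y = +61 mm, z = 105 mm; axes as the caddy's. The open pan's centre lies true to it in y, but 5 to 45 mm behind it (+x; not reported: the pan stands loose, a push over about 8 N along x shifts it in this play). Rim: flat flange, outside 176 x 108 mm (x, y), 12 mm wide; mouth 152 x 84 mm, clear to 45 mm down.
- lid_grip (a point): Centre of the black handle bar of the loose steel lid (0.24 to 0.39 kg); z up. Bar 64 mm long (x), 12 wide (y), 9 high, on two 8 mm posts 50 mm apart, 25 mm free under it. At the start the lid lies on the table, plug down, left of the caddy, turned up to 0.5 rad; either way round fits. This point is 43 mm above point landing when the lid rests on the rim, 33 mm when it is seated.
- lid_foot (a point): Centre of the underside of the lid's plug, 43 mm below the handle's centre; axes as the lid's. The plug, 148 x 79 mm (x, y), goes into the pan's mouth; its lowest 4 mm are only 142 x 74 mm. 10 mm above this point the lid's flange begins, 176 x 108 mm and 3 mm thick, which seats on the pan's rim.
- catch_knob (a point): Centre of the red upright knob of the open pan's catch, 14 mm across, 26 mm high, 130 mm above the table, at the end of a flat steel arm (15 mm wide, 6 thick, top 13 mm below this point). The arm's underside is 3 mm above a seated lid; a lid that is not down blocks it.
- catch_post (a point): Upright axis about which that catch turns, at the arm's underside (111 mm above the table): caddy x = +128 mm, y = +61 mm. The knob is 60 mm from it.
- catch (a joint): Angle of that catch: 0 = arm points to the caddy's +y (left), along the rear ledge; it grows anticlockwise seen from above; 1.57 = arm points to caddy -x (towards the robot), over the lid; stop at 1.70. Turns against light friction (about 1 N at the knob) and stays where it is left. Starts between 0 and 0.35.
- bowl_1: small steel bowl, 134 mm across, 55 high, at the back left; bystander, origin under its centre
- bowl_2: small steel bowl, 143 mm across, 54 high, at the back; bystander, origin under its centre
- ramekin_salt: white ramekin of salt, 66 mm across, 38 high, right of and behind the caddy; bystander, origin under its centre
- pepper_mill: brown wooden pepper mill, 58 mm across, 160 high, at the right; bystander, origin under its centre
- tin_2: low food tin with a green label, 75 mm across, 58 high, at the right; bystander, origin under its centre
Not all that is in view belongs to the job. Leave any orange look-alike of the part that bears lid_grip alone.

How it is judged (in metres and radians):
On the way, in this order (a step that is already met when the one before it is completed fails the run):
1. the lid is set down on the rim of the open pan, not yet dropped in (contact force between lid and caddy above 0.3 N and z of lid_grip in the frame of landing between 0.037 and 0.05 m and x of lid_grip in the frame of landing between -0.045 and 0.05 m and y of lid_grip in the frame of landing between -0.03 and 0.03 m), for 0.1 s.
2. the lid has dropped into the pan's mouth and lies flat (z of lid_grip in the frame of landing between 0.029 and 0.0355 m and x of lid_grip in the frame of landing between 0 and 0.05 m and y of lid_grip in the frame of landing between -0.008 and 0.008 m and angle between lid_grip's own z axis and vertical below 0.025 rad and value of joint catch below 0.5 rad), for 0.2 s.
At the end, for the whole second after the job is handed in: The lid is released and lies flat (within 0.025 rad) and fully down in the open pan (handle 29 to 35.5 mm above the rim, 0 to 50 mm behind the landing point and within 8 mm across), and the catch is turned in over it (joint beyond 1.35 rad) (z of lid_grip in the frame of landing between 0.029 and 0.0355 m and x of lid_grip in the frame of landing between 0 and 0.05 m and y of lid_grip in the frame of landing between -0.008 and 0.008 m and angle between lid_grip's own z axis and vertical below 0.025 rad and value of joint catch above 1.35 rad and contact force between the fingers and lid below 0.1 N); the robot touches nothing.
It fails at once if the lid is pressed or shoved against the caddy, pan or catch with more than 30 N (contact force between lid and caddy above 30 N).
It fails at once if a bystander is shifted by more than 30 mm (distance of any of bowl_1, bowl_2, ramekin_salt, pepper_mill, tin_2 from where it was at the start of the episode above 0.03 m).
It also fails if it takes over 67 s, if anything falls off the work surface, if the arm or the gripper's body presses on something with over 40 N, if the wrist force passes 120 N, or if a joint passes its speed limit or range.

### The arm

A 6-joint arm with a two-finger parallel gripper is mounted at the origin on a cart in front of the work surface, level with it; the furniture and walls round the work are solid. World frame = base frame: x ahead of the robot, y to its left, z up, the work surface at z = 0. Lengths are in mm, angles in rad, forces in N, time in s.
With the tool pointing down it reaches from about 300 to 775 mm from the base axis. Payload 14.6 kg.
Tool frame: the origin (TCP) lies midway between the tips of the shut fingers; the grasp point (between the pads) lies 19 mm behind it; x points along the fingers, z is the direction in which the jaws open and shut, and the axes are right-handed (so a half turn about x gives the same grasp; the last joint's range is limited). The gripper opens to 94 mm and grips with 3 to 60 N. Pads are 16 mm wide; open, the fingers measure 119 mm over their backs; the gripper's body (75 mm by 177 mm) begins 78 mm behind the grasp point.
Start: joints at [1.108, 0.3, 1.521, -0, 1.321, -0.067], TCP at [212.047, 507.469, 205.446] pointing down, gripper open.
Joint ranges: [-3.03, 3.03], [-0.79, 2.21], [0.23, 2.52], [-1.04, 4.18], [0, 3.07], [-2.55, 2.55]. Speed limits (rad/s): [2.22, 2.22, 2.57, 3.14, 3.14, 3.14].

### API

Orientations are given as [roll, pitch, yaw] about the fixed x, y, z axes, in that order (R = Rz(yaw) Ry(pitch) Rx(roll)).
In Python, from cell import * gives the robot as it stands.
- The arm moves only by the tool play_rows, never from a script. Its argument "motion" is one flat list of numbers, 7 for each row, row after row: the turn, a rotation vector about the tool's x, y, z in rad, then the shift along the tool's x, y, z in m, then the closure, from -1 (fully open) to 1 (shut), so that 0 is half open. In form: [rx, ry, rz, x, y, z, fingers, rx, ry, rz, x, y, z, fingers, ...]. A call has 1 to 20 rows; each row shifts and turns the pose as measured when the row begins, along the tool's axes as they then stand; what a row does not reach is not made up. A row lasts 1/10 s, in which the tool goes at most 50 mm and 8.59 degrees, less where a joint would pass 70% of its speed; a pose out of reach is approached as far as the arm can. A call with a gripper value outside its range is refused whole. The fingers move at their own pace and stop on an object; "newtons" is the grip in N (left out, the last holds). Time passes only in rows, so rows that do not move let the fingers close. It gives the time, the measured TCP pose, the force and the opening at its end, in the units of the state.
- read_state(): the state, without advancing time (a new reading comes with each control period).
- camera(name): name is "scene" or "top"; returns (picture, depth): 384x512x3 uint8, blue, green, red; 384x512 float32, mm along the optical axis (not along the pixel's ray), 0 where there is no reading.
- camera_params(name): a dict with "fx", "fy", "cx", "cy" (pixels), "T" (4x4, takes a point from camera to world coordinates). Camera axes: x right, y down, z forward; pixel columns grow to the right and rows downward; lengths in mm; the calibration is good to about 2 mm. A picture is of the moment at which its call begins. camera_params takes no time and is no camera call.
- sign_off(): hands the job in, once; it reports no verdict.
Trained networks look in the newest picture that a camera, given by its name, has taken for a name from the list of things; names that differ only in an ending like _2 or _b are one class to them, and where a whole thing is asked for, a point or a joint stands for the part that bears it (a point fixed in the world has none). Each returns a list of dicts, best first, with "conf" (0 to 1); they miss things now and then, are a little off and sometimes report something else, mostly with a low value. They report only what shows in the picture. A call takes as long as a camera call. They do not tell look-alikes from the thing itself.
- masks_of(camera, name): "region" (384x512 bool, what is visible of it).
- place_of(camera, name): "at" ([x, y, z] in mm, in the coordinates of the camera as it stood for that picture, good to about 4 mm: a listed point, or the origin of a listed thing).
The state is a dict: "clock": time; "joints": joint angles; "qd": joint speeds; "effort": joint torques, N m; "eef_pos": TCP position; "eef_rot": TCP orientation; "wrist_force": force on the tool from outside, world axes, zero at the start; "moment": the same for the moment, N m; "finger_gap": finger opening in mm.
Only numpy, scipy, OpenCV 4.12 (cv2) and the standard library are available. Lean on these libraries where they do the work, as an engineer would, in place of code of your own. Each camera call takes 0.05 s, during which the arm holds its last target.

## Working session

There is one attempt and no reset: what is moved stays moved. The work goes in short steps, Python scripts to look and compute and a tool call to move; the robot and the scene stay as the last step left them, time stands still between calls to the robot, and variables do not carry over. Pictures are saved under pics/ and viewed, and the job is handed in when it is done.

Besides the shell and the picture viewer there is one more tool, called after "Call:" as name(argument=value, ...) on one line, values as JSON. play_rows: Moves the arm, as the interface text tells. Its arguments: {"type":"object","properties":{"motion":{"type":"array","items":{"type":"number"}},"newtons":{"type":"number"}},"required":["motion"]}

```bash
ls; mkdir -p pics; python3 - <<'E'
from cell import *
import cv2,numpy as np
print(read_state())
for n in("scene","top"):
    p,d=camera(n); cv2.imwrite(f"pics/{n}0.png",p)
    c=camera_params(n); print(n,c)
    T=np.array(c["T"])
    for k in("lid_grip","lid_foot","catch_knob","catch_post","caddy","landing"):
        try:
            for r in place_of(n,k):
                print(k,round(r["conf"],2),(T@np.r_[r["at"],1])[:3].round(1))
        except Exception as e: print(k,e)
E
```

```text
pics
{'clock': 0.0, 'joints': array([ 1.10839541e+00,  3.00483286e-01,  1.52161652e+00,  3.02604585e-06,
        1.32068584e+00, -6.66301582e-02]), 'qd': array([-0.00019927,  0.00041528,  0.00070245,  0.00099597,  0.00193297,
        0.00104723]), 'effort': array([-3.58776102e-03, -5.31799579e+01, -3.52743924e+01,  7.07046990e-02,
        2.43104144e-02, -7.24425627e-05]), 'eef_pos': array([211.93030938, 507.23148447, 204.86465371]), 'eef_rot': array([ 3.07250566,  1.56960333, -2.03565482]), 'wrist_force': array([-0.0368302 ,  0.32471665, -0.11938084]), 'moment': array([-0.04349271, -0.01441709,  0.03617092]), 'finger_gap': 93.76809211169949}
scene {'fx': 359.66096388634395, 'fy': 359.66096388634395, 'cx': 251.1951909397545, 'cy': 191.59738318890223, 'T': array([[ 8.79784575e-01, -3.05178165e-01,  3.64479614e-01,
         1.41162547e+02],
       [-4.75362346e-01, -5.69823216e-01,  6.70322417e-01,
        -7.94907888e+02],
       [ 3.12118087e-03, -7.62999207e-01, -6.46391885e-01,
         8.95711508e+02],
       [ 0.00000000e+00,  0.00000000e+00,  0.00000000e+00,
         1.00000000e
[... 318 characters left out ...]
0.3]
landing 0.9 [433.6  32.5 103.2]
top {'fx': 352.39116702680656, 'fy': 352.39116702680656, 'cx': 255.91697082463608, 'cy': 188.56447440054822, 'T': array([[-9.36483435e-03, -9.97489674e-01,  7.01900955e-02,
         5.07386960e+02],
       [-9.99954508e-01,  9.46888738e-03,  1.14986395e-03,
         5.20907566e+01],
       [-1.81159952e-03, -7.01761341e-02, -9.97532971e-01,
         1.31069463e+03],
       [ 0.00000000e+00,  0.00000000e+00,  0.00000000e+00,
         1.00000000e+00]])}
lid_grip 0.57 [ 701.8 -349.4   -0.9]
lid_grip 0.55 [397.6 515.   41.1]
lid_foot 0.64 [531.7 290.   -3.9]
catch_knob 0.52 [566.7 118.5 132.8]
catch_post 0.81 [581.9  57.  106.2]
caddy 0.76 [471.2 -23.6   0.5]
```

View pics/scene0.png

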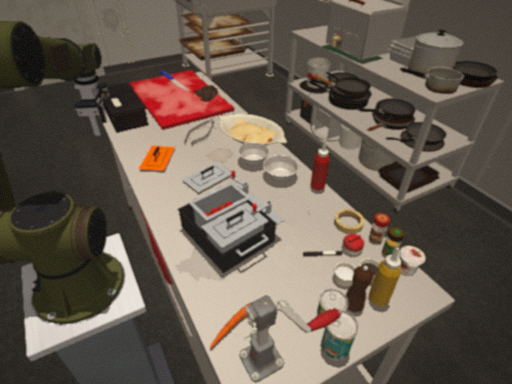

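View pics/top0.png

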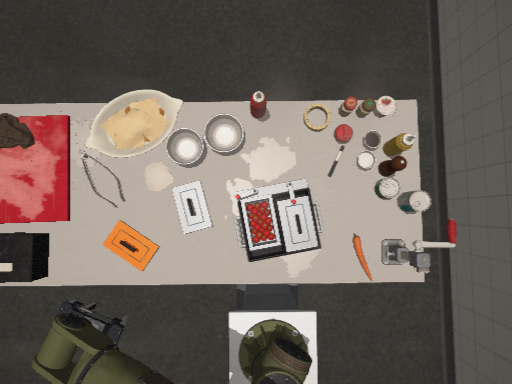

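Two candidates in the top view: an orange lid at (130,245), which is the look-alike, and a steel lid at (192,206), left of the caddy, which fits the description. I'll confirm with a crop and measure.

```bash
cat > h.py <<'E'
from cell import *
import cv2,numpy as np
def cloud(n):
    p,d=camera(n); c=camera_params(n); T=np.array(c["T"])
    v,u=np.mgrid[:384,:512]
    P=np.stack([(u-c["cx"])/c["fx"]*d,(v-c["cy"])/c["fy"]*d,d],-1)
    return p,d,P@T[:3,:3].T+T[:3,3]
E
python3 - <<'E'
from h import *
p,d,W=cloud("top")
cv2.imwrite("pics/top_crop.png",cv2.resize(p[160:280,160:340],None,fx=4.4,fy=4.4,interpolation=cv2.INTER_CUBIC))
p2,d2,W2=cloud("scene")
cv2.imwrite("pics/sc_crop.png",cv2.resize(p2[150:280,160:300],None,fx=4.4,fy=4.4,interpolation=cv2.INTER_CUBIC))
np.savez("c0.npz",p=p,W=W,p2=p2,W2=W2)
def rect(m,W,s=""):
    q=W[m][:,:2].astype(np.float32); r=cv2.minAreaRect(q); print(s,len(q),[np.round(x,1) for x in r],W[m].mean(0).round(1))
for n,X in(("top",W),("scene",W2)):
  for k in("lid_grip","caddy","catch_knob"):
    for r in masks_of(n,k):
        m=r["region"]; v,u=np.nonzero(m); print(n,k,round(r["conf"],2),u.mean().round(),v.mean().round(),m.sum(), np.percentile(X[m][:,2],[5,50,95]).round(1)); rect(m,X,"  ")
E
```

```text
top lid_grip 0.77 191.0 207.0 1360 [ 9.1 13.6 21.9]
   1360 [array([556.3, 209.6]), array([176. , 279.1]), np.float64(15.0)] [533.7 291.4  20.6]
top lid_grip 0.72 130.0 245.0 1343 [ 9.1 13.5 42.1]
   1343 [array([404.8, 329.1]), array([175.7, 564.1]), np.float64(3.0)] [397.  513.   21.7]
top caddy 0.77 277.0 220.0 5304 [  7.6  88.7 115. ]
   5304 [array([489.4, -18.9]), array([264.4, 295.7]), np.float64(13.7)] [483.8 -18.7  82.1]
top caddy 0.21 391.0 166.0 413 [  2.5 100.1 150.4]
   413 [array([ 594. , -227.7]), array([ 60.2, 584.7]), np.float64(20.6)] [ 667.8 -418.3   91.6]
top catch_knob 0.5 245.0 194.0 100 [113.8 117.5 144.4]
   100 [array([575. ,  89.4]), array([15.6, 76. ]), np.float64(18.2)] [574.4  88.9 120.4]
top catch_knob 0.3 277.0 220.0 5409 [  6.6  88.2 114.7]
   5409 [array([485.6, -24. ]), array([274.2, 299.3]), np.float64(8.8)] [484.  -19.5  80.6]
scene lid_grip 0.72 208.0 176.0 684 [ 9.7 13.2 43.5]
   684 [array([ 315.1, -191.9]), array([1242.4,  179.2]), np.float64(65.7)] [528.9 279.4  18. ]
scene lid_grip 0.67 157.0 158.0 627 [ 7.3 12.9 37.2]
   627 [array([244.4, -84.3]), array([1428.6,  148. ]), np.float64(75.8)] [392.5 502.6  15.6]
scene caddy 0.75 230.0 223.0 5856 [ 16.1  84.1 114.2]
   5856 [array([ 438. , -283.6]), array([1130.3,  347.4]), np.float64(76.9)] [468.9 -51.6  81.9]
scene catch_knob 0.52 238.0 179.0 107 [ 33.6 117.2 142.6]
   107 [array([602.5, 157.7]), array([218.2,  55.8]), np.float64(67.7)] [573.9  97.5 114.4]
```

View pics/top_crop.png

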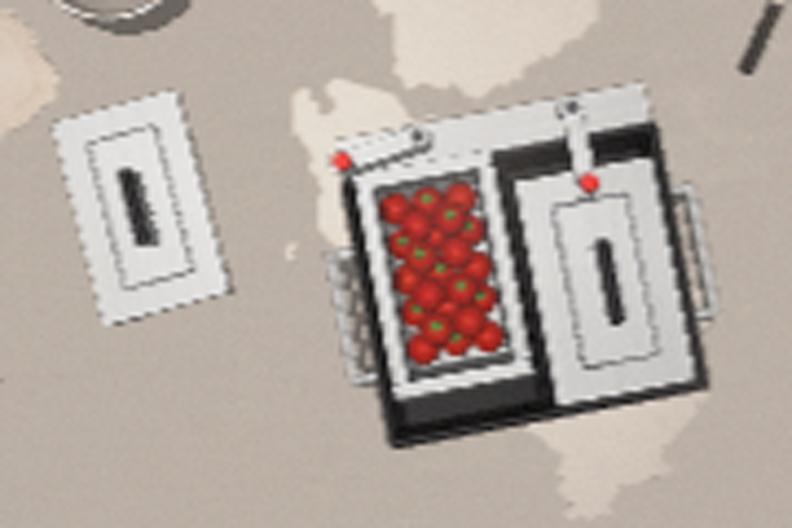

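View pics/sc_crop.png

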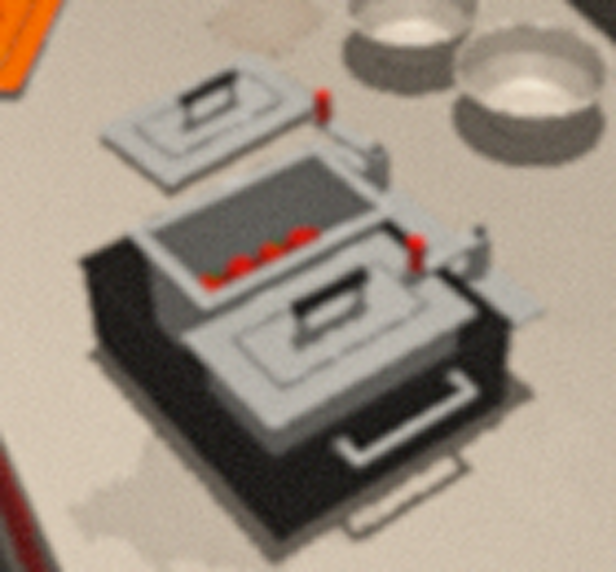

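The crop confirms it: the steel lid (crop 140,205) has a black handle, and the open pan's catch knob is at (342,160). Next I'll measure them precisely.

```bash
python3 - <<'E'
from h import *
z=np.load("c0.npz")
def comp(m,W,c,name,tr=0):
    m=(m*255).astype(np.uint8)
    n,l,s,_=cv2.connectedComponentsWithStats(m)
    for i in range(1,n):
        if s[i,4]<40: continue
        q=W[l==i]; r=cv2.minAreaRect(q[:,:2].astype(np.float32)); C=q.mean(0)
        print(name,s[i].tolist(),np.round(r[0],1),np.round(r[1],1),round(r[2],2),C.round(1))
for P,W,n in((z['p'],z['W'],'top'),(z['p2'],z['W2'],'scene')):
    R=(W[...,0]>300)&(W[...,0]<720)&(W[...,1]>-160)&(W[...,1]<420)
    Z=W[...,2]
    L=R&(W[...,1]>190)&(W[...,0]>420)&(W[...,0]<640)
    comp(L&(Z>8)&(Z<19),W,0,n+' lid flange')
    comp(L&(Z>33)&(Z<52),W,0,n+' handle')
    comp(R&(W[...,1]<160)&(Z>100)&(Z<109),W,0,n+' rim105')
    comp(R&(W[...,1]<160)&(Z>109)&(Z<123),W,0,n+' 109-123')
    comp(R&(W[...,1]<160)&(Z>80)&(Z<92),W,0,n+' wall')
    hsv=cv2.cvtColor(P,cv2.COLOR_BGR2HSV)
    red=((hsv[...,0]<8)|(hsv[...,0]>172))&(hsv[...,1]>150)&(hsv[...,2]>90)&R&(W[...,1]<200)&(Z>112)
    m=(red*255).astype(np.uint8); k,l,s,c=cv2.connectedComponentsWithStats(m)
    for i in range(1,k): 
        if s[i,4]>5: print(n,'red',c[i],s[i,4],W[l==i].mean(0).round(1),np.percentile(Z[l==i],90))
E
```

```text
top lid flange [172, 180, 40, 54, 1275] [534.5 293.2] [175.5 108.5] 14.72 [534.2 292.7  13.4]
top handle [186, 198, 8, 18, 57] [534.7 292.1] [62.8 12.7] 16.45 [534.5 292.4  47. ]
top rim105 [240, 194, 41, 57, 510] [478.2  41.1] [176.1 107.7] 10.25 [478.5  41.2 104.7]
top rim105 [277, 196, 41, 56, 927] [472.4 -83.8] [175.7 107.9] 10.08 [468.8 -83.8 106.7]
top 109-123 [280, 182, 36, 65, 570] [502.1 -77.7] [225.1 105.6] 9.61 [490.9 -81.2 111.7]
top 109-123 [238, 188, 19, 11, 84] [576.2  83.2] [16.8 63.5] 19.3 [577.   81.9 117. ]
top wall [237, 179, 82, 83, 913] [485.5 -19.6] [247.2 256. ] 10.25 [513.2 -25.5  85.8]
top red [237.66666667 196.11111111] 9 [565.1 114.3 140.9] 145.86990089684508
top red [293.66666667 201.11111111] 9 [546.7 -71.2 143.6] 145.31160419614966
scene lid flange [182, 162, 50, 30, 669] [532.8 291.5] [177.6 112.7] 14.71 [528.2 283.8  13. ]
scene handle [201, 166, 14, 9, 49] [531.5 289.7] [63.7 15.6] 17.59 [532.1 288.   44.3]
scene rim105 [189, 182, 62, 39, 450] [476.8  38.9] [177.  110.1] 10.32 [473.4  38.  104.4]
scene rim105 [202, 203, 67, 46, 909] [470.9 -86. ] [177.1 110.9] 10.35 [464.6 -93.9 107.3]
scene 109-123 [230, 176, 19, 12, 79] [572.1  85.6] [17.1 79.9] 17.03 [572.3  81.7 116.5]
scene 109-123 [211, 201, 61, 41, 441] [495.4 -73.3] [231.4  93.6] 18.29 [487.5 -85.4 111.6]
scene wall [208, 183, 56, 40, 249] [533.7   2.7] [218.4 131.4] 39.77 [544.2  14.8  84.2]
scene wall [197, 187, 47, 20, 127] [490.1  79.2] [ 65.  157.5] 74.47 [492.6  75.4  86.1]
scene wall [178, 203, 44, 52, 198] [364.9 -34.6] [248.   48.5] 89.8 [367.3 -24.8  87.8]
scene wall [228, 208, 56, 43, 328] [ 513.1 -107.7] [220.1  80.8] 12.61 [ 558.5 -113.6   85.5]
scene wall [223, 225, 41, 25, 83] [ 477.9 -129.2] [154.3   3.6] 10.32 [ 474.8 -129.6   85. ]
scene red [232.8        173.33333333] 15 [560.7 111.4 134.4] 143.6946365249628
scene red [254.16666667 206.66666667] 18 [542.9 -75.9 136.6] 142.81354371588048
```

```bash
cat > plan.py <<'E'
from h import *
from scipy.spatial.transform import Rotation as Ro
import sys
def Rof(s): return Ro.from_euler('xyz',s["eef_rot"]).as_matrix()
def goal(gx,gy,gz,jawdeg):  # grasp point, jaw axis yaw; returns TCP pos,R candidates
    out=[]
    for a in(jawdeg,jawdeg+180):
        a=np.deg2rad(a); x=np.array([0,0,-1.]); z=np.array([np.cos(a),np.sin(a),0]); y=np.cross(z,x)
        out.append((np.array([gx,gy,gz])+19*x,np.stack([x,y,z],1)))
    return out
def show(gx,gy,gz,jaw):
    s=read_state(); R=Rof(s); p=s["eef_pos"]
    best=min(goal(gx,gy,gz,jaw),key=lambda g:Ro.from_matrix(R.T@g[1]).magnitude())
    rv=Ro.from_matrix(R.T@best[1]).as_rotvec()
    print("clock",round(s["clock"],2),"tcp",p.round(1),"goal",best[0].round(1),"wf",s["wrist_force"].round(2),"gap",round(s["finger_gap"],1))
    print("rotvec",rv.round(4),"shift in tool now",(R.T@(best[0]-p)).round(1),"shift in goal tool",(best[1].T@(best[0]-p)).round(1)); print("R\n",R.round(3)); 
if __name__=="__main__": show(*map(float,sys.argv[1:]))
E
python3 plan.py 533.5 292 43 104.7
```

```text
clock 1.1 tcp [212.1 507.5 205.5] goal [533.5 292.   24. ] wf [ 0.15 -0.87  0.11] gap 94.2
rotvec [-6.524e-01  1.000e-04  0.000e+00] shift in tool now [ 181.5 -379.7  -74.9] shift in goal tool [ 181.5 -256.2 -290. ]
R
 [[ 0.    -0.923  0.386]
 [ 0.     0.386  0.923]
 [-1.    -0.     0.   ]]
```

Call:
play_rows(motion=[-0.109, 0, 0, 0, 0, 0, -1, -0.109, 0, 0, 0, 0, 0, -1, -0.109, 0, 0, 0, 0, 0, -1, -0.109, 0, 0, 0, 0, 0, -1, -0.109, 0, 0, 0, 0, 0, -1, -0.109, 0, 0, 0, 0, 0, -1, 0, 0, 0, 0, -0.026, -0.029, -1, 0, 0, 0, 0, -0.026, -0.029, -1, 0, 0, 0, 0, -0.026, -0.029, -1, 0, 0, 0, 0, -0.026, -0.029, -1, 0, 0, 0, 0, -0.026, -0.029, -1, 0, 0, 0, 0, -0.026, -0.029, -1, 0, 0, 0, 0, -0.026, -0.029, -1, 0, 0, 0, 0, -0.026, -0.029, -1, 0, 0, 0, 0, -0.026, -0.029, -1])

```text
clock: 2.6
eef_pos: [518.1, 318.7, 205.9]
eef_rot: [-0.648, 1.569, 1.216]
wrist_force: [-0.4, 0.5, 0.3]
finger_gap: 94.1
```

```bash
python3 plan.py 533.5 292 43 104.7
```

```text
clock 2.6 tcp [518.1 318.7 205.9] goal [533.5 292.   24. ] wf [-0.36  0.53  0.27] gap 94.1
rotvec [0.0372 0.0012 0.0009] shift in tool now [181.9  -6.9 -30.2] shift in goal tool [181.9  -8.2 -29.7]
R
 [[ 0.001 -0.957 -0.29 ]
 [ 0.001 -0.29   0.957]
 [-1.    -0.001  0.001]]
```

Call:
play_rows(motion=[0.037, 0.001, 0.001, 0, -0.008, -0.03, -1, 0, 0, 0, 0.035, 0, 0, -1, 0, 0, 0, 0.035, 0, 0, -1, 0, 0, 0, 0, 0, 0, -1])

```text
clock: 3.0
eef_pos: [539.6, 287.1, 133.9]
eef_rot: [-1.567, 1.569, 0.252]
wrist_force: [-0.6, 0.3, 0.1]
finger_gap: 94.1
```

```bash
python3 plan.py 533.5 292 43 104.7
```

```text
clock 3.0 tcp [539.6 287.1 133.9] goal [533.5 292.   24. ] wf [-0.58  0.32  0.07] gap 94.1
rotvec [-0.0076 -0.      0.0016] shift in tool now [109.9   4.9   6.2] shift in goal tool [109.9   4.6   6.2]
R
 [[ 0.002 -0.969 -0.246]
 [ 0.    -0.246  0.969]
 [-1.    -0.002  0.   ]]
```

Call:
play_rows(motion=[-0.007, 0, 0.001, 0, 0.005, 0.006, -1, 0, 0, 0, 0, 0, 0, -1, 0, 0, 0, 0.03, 0, 0, -1, 0, 0, 0, 0.03, 0, 0, -1, 0, 0, 0, 0, 0, 0, -1])

```text
clock: 3.5
eef_pos: [535.0, 295.4, 81.3]
eef_rot: [-1.385, 1.559, 0.445]
wrist_force: [0.4, -0.7, 0.3]
finger_gap: 93.8
```

```bash
python3 plan.py 533.5 292 43 104.7; python3 - <<'E'
from h import *
p,d,W=cloud("top"); cv2.imwrite("pics/t1.png",cv2.resize(p[160:260,150:270],None,fx=5,fy=5))
p,d,W=cloud("scene"); cv2.imwrite("pics/s1.png",cv2.resize(p[130:210,150:270],None,fx=5,fy=5))
E
```

```text
clock 3.5 tcp [535.  295.4  81.3] goal [533.5 292.   24. ] wf [ 0.4  -0.72  0.27] gap 93.8
rotvec [0.003  0.0021 0.0111] shift in tool now [57.3  2.9 -3. ] shift in goal tool [57.3  2.3 -2.9]
R
 [[ 0.01  -0.966 -0.257]
 [ 0.005 -0.257  0.966]
 [-1.    -0.011  0.002]]
```

View pics/s1.png

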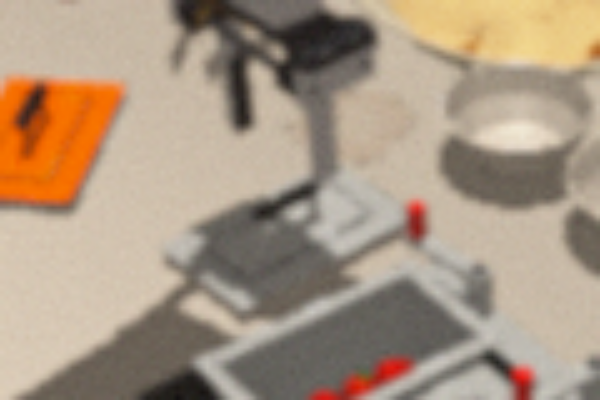

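The scene crop shows the fingers straddling the steel lid's handle, with one on each side of the bar at about (280,200). Descending.

Call:
play_rows(motion=[0.003, 0.002, 0.011, 0.002, 0.003, -0.003, -1, 0, 0, 0, 0, 0, 0, -1, 0, 0, 0, 0.025, 0, 0, -0.5, 0, 0, 0, 0, 0, 0, -0.5])

```text
clock: 4.0
eef_pos: [536.8, 293.4, 64.0]
eef_rot: [-1.378, 1.558, 0.449]
wrist_force: [-1.1, -0.5, -0.4]
finger_gap: 81.5
```

```bash
python3 plan.py 533.5 292 43 104.7;python3 plan.py 533.5 292 43 104.7|head -2
```

```text
clock 4.0 tcp [536.8 293.4  64. ] goal [533.5 292.   24. ] wf [-1.11 -0.54 -0.37] gap 81.5
rotvec [-0.0003  0.0025  0.0126] shift in tool now [40.   4.  -0.6] shift in goal tool [40.   3.5 -0.5]
R
 [[ 0.012 -0.967 -0.254]
 [ 0.006 -0.253  0.967]
 [-1.    -0.013  0.002]]
clock 4.0 tcp [536.8 293.4  64. ] goal [533.5 292.   24. ] wf [-1.11 -0.54 -0.37] gap 81.5
rotvec [-0.0003  0.0025  0.0126] shift in tool now [40.   4.  -0.6] shift in goal tool [40.   3.5 -0.5]
```

Call:
play_rows(motion=[0, 0.003, 0.013, 0.02, 0.004, -0.001, -0.5, 0, 0.003, 0.01, 0.015, 0.002, 0, -0.5, 0, 0, 0, 0, 0, 0, -0.5])

```text
clock: 4.3
eef_pos: [532.3, 291.3, 29.7]
eef_rot: [1.94, 1.561, -2.516]
wrist_force: [0.0, 0.2, 0.4]
finger_gap: 70.3
```

```bash
python3 plan.py 533.5 292 43 104.7
```

```text
clock 4.3 tcp [532.3 291.3  29.7] goal [533.5 292.   24. ] wf [0.02 0.2  0.41] gap 70.3
rotvec [-0.0004 -0.0034 -0.0089] shift in tool now [ 5.7 -1.4  0.4] shift in goal tool [ 5.7 -1.4  0.4]
R
 [[-0.008 -0.967 -0.253]
 [-0.006 -0.253  0.967]
 [-1.     0.009 -0.003]]
```

Call:
play_rows(motion=[0, -0.002, -0.005, 0.004, -0.001, 0, -0.3, 0, -0.002, -0.004, 0.002, 0, 0, 0, 0, 0, 0, 0, 0, 0, 0.5, 0, 0, 0, 0, 0, 0, 1, 0, 0, 0, 0, 0, 0, 1, 0, 0, 0, 0, 0, 0, 1, 0, 0, 0, 0, 0, 0, 1], newtons=45)

```text
clock: 5.0
eef_pos: [534.2, 292.0, 25.1]
eef_rot: [-1.177, 1.567, 0.65]
wrist_force: [-0.3, 0.0, 0.1]
finger_gap: 18.2
```

```bash
python3 plan.py 533.5 292 43 104.7
```

```text
clock 5.0 tcp [534.2 292.   25.1] goal [533.5 292.   24. ] wf [-0.3   0.    0.09] gap 18.2
rotvec [-0.0003  0.0014  0.0034] shift in tool now [1.1 0.7 0.2] shift in goal tool [1.1 0.7 0.2]
R
 [[ 0.003 -0.967 -0.253]
 [ 0.002 -0.253  0.967]
 [-1.    -0.003  0.001]]
```

Close the fingers, then a small test lift.

Call:
play_rows(motion=[0, 0, 0, 0, 0, 0, 1, 0, 0, 0, 0, 0, 0, 1, 0, 0, 0, 0, 0, 0, 1, 0, 0, 0, -0.01, 0, 0, 1, 0, 0, 0, -0.02, 0, 0, 1, 0, 0, 0, -0.02, 0, 0, 1, 0, 0, 0, 0, 0, 0, 1])

```text
clock: 5.7
eef_pos: [533.3, 291.5, 77.0]
eef_rot: [-0.584, 1.57, 1.243]
wrist_force: [-0.3, 0.6, -2.8]
finger_gap: 11.3
```

```bash
python3 plan.py 533.5 292 220 104.7
```

```text
clock 5.7 tcp [533.3 291.5  77. ] goal [533.5 292.  201. ] wf [-0.3   0.57 -2.76] gap 11.3
rotvec [-0.0003  0.0009  0.0006] shift in tool now [-124.    -0.4    0.5] shift in goal tool [-124.    -0.3    0.4]
R
 [[ 0.    -0.967 -0.253]
 [ 0.001 -0.253  0.967]
 [-1.    -0.001  0.001]]
```

Call:
play_rows(motion=[0, 0, 0, -0.03, 0, 0, 1, 0, 0, 0, -0.03, 0, 0, 1, 0, 0, 0, -0.03, 0, 0, 1, 0, 0, 0, -0.025, 0, 0, 1, 0, 0, 0, -0.015, 0, 0, 1, 0, 0, 0, 0, 0, 0, 1])

```text
clock: 6.3
eef_pos: [531.7, 290.7, 207.2]
eef_rot: [1.618, 1.565, -2.838]
wrist_force: [0.1, 0.4, -2.7]
finger_gap: 11.1
```

```bash
python3 plan.py 448 34.7 220 100.25
```

```text
clock 6.3 tcp [531.7 290.7 207.2] goal [448.   34.7 201. ] wf [ 0.08  0.44 -2.72] gap 11.1
rotvec [ 0.0773 -0.0005 -0.0059] shift in tool now [   7.2  145.8 -226.4] shift in goal tool [   6.2  127.9 -237. ]
R
 [[-0.006 -0.967 -0.253]
 [-0.002 -0.253  0.967]
 [-1.     0.006 -0.   ]]
```

Call:
play_rows(motion=[0.04, 0, -0.003, 0, 0, 0, 1, 0.037, 0, -0.003, 0, 0, 0, 1, 0, 0, 0, 0, 0.007, -0.012, 1, 0, 0, 0, 0, 0.013, -0.024, 1, 0, 0, 0, 0, 0.013, -0.024, 1, 0, 0, 0, 0, 0.013, -0.024, 1, 0, 0, 0, 0, 0.013, -0.024, 1, 0, 0, 0, 0, 0.013, -0.024, 1, 0, 0, 0, 0, 0.013, -0.024, 1, 0, 0, 0, 0, 0.013, -0.024, 1, 0, 0, 0, 0, 0.012, -0.02, 1, 0, 0, 0, 0, 0.006, -0.01, 1, 0, 0, 0, 0, 0, 0, 1])

```text
clock: 7.6
eef_pos: [444.6, 54.4, 187.7]
eef_rot: [1.672, 1.546, -2.864]
wrist_force: [0.1, 1.2, -2.6]
finger_gap: 11.1
```

```bash
python3 plan.py 448 34.7 220 100.25
```

```text
clock 7.6 tcp [444.6  54.4 187.7] goal [448.   34.7 201. ] wf [ 0.06  1.19 -2.57] gap 11.1
rotvec [-0.0017 -0.0024 -0.0244] shift in tool now [-13.2   0.5 -20. ] shift in goal tool [-13.3   0.2 -20. ]
R
 [[-0.024 -0.984 -0.176]
 [-0.007 -0.176  0.984]
 [-1.     0.024 -0.002]]
```

Call:
play_rows(motion=[0, -0.001, -0.014, 0, 0, -0.01, 1, 0, -0.001, -0.01, 0, 0, -0.01, 1, 0, 0, 0, 0, 0, 0, 1])

```text
clock: 7.9
eef_pos: [449.0, 34.6, 186.8]
eef_rot: [-1.445, 1.57, 0.305]
wrist_force: [0.4, -0.5, -3.2]
finger_gap: 11.6
```

```bash
python3 plan.py 448 34.7 160 100.25;  python3 - <<'E'
from h import *
p,d,W=cloud("top"); cv2.imwrite("pics/t2.png",cv2.resize(p[160:280,200:340],None,fx=5,fy=5))
p,d,W=cloud("scene"); cv2.imwrite("pics/s2.png",cv2.resize(p[120:270,150:300],None,fx=4,fy=4))
np.savez("c2.npz",p=p,W=W)
R=(W[...,0]>330)&(W[...,0]<620)&(W[...,1]>-60)&(W[...,1]<160)&(W[...,2]>165)&(W[...,2]<195)
m=(R*255).astype(np.uint8)
n,l,s,_=cv2.connectedComponentsWithStats(m)
for i in range(1,n):
    if s[i,4]>60:
        q=W[l==i]; print(s[i],cv2.minAreaRect(q[:,:2].astype(np.float32)),np.percentile(q[:,2],[5,50,95])); A=np.c_[q[:,:2],np.ones(len(q))]; print(np.linalg.lstsq(A,q[:,2],rcond=None)[0])
E
```

```text
clock 7.9 tcp [449.   34.6 186.8] goal [448.   34.7 141. ] wf [ 0.38 -0.52 -3.23] gap 11.6
rotvec [-0.0002  0.0001  0.0009] shift in tool now [45.8  1.   0.2] shift in goal tool [45.8  0.9  0.2]
R
 [[ 0.001 -0.984 -0.178]
 [ 0.    -0.178  0.984]
 [-1.    -0.001  0.   ]]
[ 179  171   65   37 1077] ((447.75616455078125, 33.3252067565918), (177.85841369628906, 110.76602935791016), 9.90118408203125) [172.6955116  175.06068782 177.94738963]
[-4.06646775e-03  2.41565158e-03  1.77116161e+02]
```

View pics/s2.png

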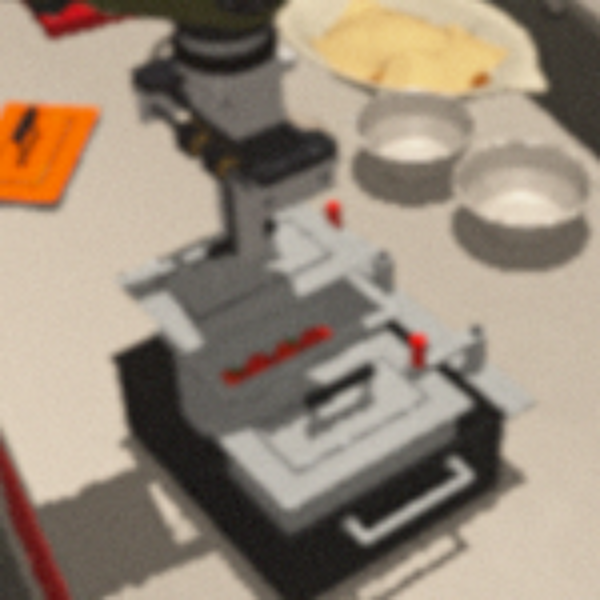

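The lid is held level over the pan (scene crop 250,270). The scene camera puts it about 29.5 mm short of the fit, 0.4 mm off laterally and parallel. Lowering.

Call:
play_rows(motion=[0, 0, 0, 0.02, 0, 0, 1, 0, 0, 0, 0.015, 0, 0, 1, 0, 0, 0, 0.005, 0, 0, 1, 0, 0, 0, 0, 0, 0, 1])

```text
clock: 8.4
eef_pos: [449.6, 36.6, 146.3]
eef_rot: [-1.392, 1.569, 0.359]
wrist_force: [-0.5, -0.2, -2.6]
finger_gap: 11.1
```

```bash
python3 plan.py 448 34.7 148 100.25
```

```text
clock 8.4 tcp [449.6  36.6 146.3] goal [448.   34.7 129. ] wf [-0.5  -0.2  -2.55] gap 11.1
rotvec [0.0012 0.0003 0.0017] shift in tool now [17.3  2.  -1.6] shift in goal tool [17.3  1.9 -1.6]
R
 [[ 0.002 -0.984 -0.179]
 [ 0.001 -0.179  0.984]
 [-1.    -0.002  0.   ]]
```

Call:
play_rows(motion=[0, 0, 0.002, 0.006, 0.001, -0.001, 1, 0, 0, 0, 0.005, 0, 0, 1, 0, 0, 0, 0, 0, 0, 1])

```text
clock: 8.7
eef_pos: [449.4, 35.7, 135.7]
eef_rot: [-1.505, 1.57, 0.247]
wrist_force: [0.4, -0.4, -3.6]
finger_gap: 11.7
```

```bash
python3 plan.py 448 34.7 148 100.25
```

```text
clock 8.7 tcp [449.4  35.7 135.7] goal [448.   34.7 129. ] wf [ 0.41 -0.4  -3.63] gap 11.7
rotvec [0.0017 0.0001 0.0013] shift in tool now [ 6.7  1.6 -0.7] shift in goal tool [ 6.7  1.6 -0.7]
R
 [[ 0.001 -0.984 -0.18 ]
 [ 0.    -0.18   0.984]
 [-1.    -0.001  0.   ]]
```

Call:
play_rows(motion=[0, 0, 0, 0.003, 0, -0.001, 1, 0, 0, 0, 0.0015, 0, 0, 1, 0, 0, 0, 0.001, 0, 0, 1])

```text
clock: 9.0
eef_pos: [450.0, 34.6, 130.4]
eef_rot: [-1.635, 1.568, 0.116]
wrist_force: [-0.6, 0.8, -2.6]
finger_gap: 11.7
```

```bash
python3 plan.py 448 34.7 148 100.25
```

```text
clock 9.0 tcp [450.   34.6 130.4] goal [448.   34.7 129. ] wf [-0.57  0.83 -2.59] gap 11.7
rotvec [ 0.0015 -0.0001  0.0023] shift in tool now [1.4 1.9 0.5] shift in goal tool [1.4 1.9 0.5]
R
 [[ 0.002 -0.984 -0.179]
 [ 0.    -0.179  0.984]
 [-1.    -0.002 -0.   ]]
```

Call:
play_rows(motion=[0, 0, 0, 0.001, 0, 0, 1, 0, 0, 0, 0.001, 0, 0, 1])

```text
clock: 9.2
eef_pos: [450.7, 34.6, 129.0]
eef_rot: [-1.643, 1.566, 0.108]
wrist_force: [1.7, 1.1, 3.6]
finger_gap: 11.3
```

Contact: about 6 N. I'll hold briefly, then ease off.

Call:
play_rows(motion=[0, 0, 0, 0, 0, 0, 1, 0, 0, 0, 0, 0, 0, 1])

```text
clock: 9.4
eef_pos: [450.6, 34.6, 129.2]
eef_rot: [-1.655, 1.567, 0.097]
wrist_force: [-1.9, -1.1, 0.5]
finger_gap: 11.8
```

```bash
python3 plan.py 448 34.7 148 100.25|head -2
```

```text
clock 9.4 tcp [450.6  34.6 129.2] goal [448.   34.7 129. ] wf [-1.86 -1.06  0.48] gap 11.8
rotvec [ 0.0015 -0.0003  0.0042] shift in tool now [0.2 2.6 0.5] shift in goal tool [0.2 2.6 0.5]
```

Call:
play_rows(motion=[0, 0, 0, 0.0003, -0.004, 0, 1, 0, 0, 0, 0.0003, -0.004, 0, 1, 0, 0, 0, 0.0003, 0, 0, 1])

```text
clock: 9.7
eef_pos: [459.0, 36.1, 128.4]
eef_rot: [-1.696, 1.567, 0.055]
wrist_force: [0.8, 0.9, 3.3]
finger_gap: 11.1
```

```bash
python3 plan.py 478 40 138 100.25|head -2
```

```text
clock 9.7 tcp [459.   36.1 128.4] goal [478.  40. 119.] wf [0.82 0.87 3.32] gap 11.1
rotvec [ 0.0015 -0.0005  0.0038] shift in tool now [  9.4 -19.3   0.4] shift in goal tool [  9.4 -19.3   0.4]
```

Call:
play_rows(motion=[0, 0, 0.002, 0, -0.004, 0, 1, 0, 0, 0, 0, -0.004, 0, 1, 0, 0, 0, 0, 0, 0, 1])

```text
clock: 10.0
eef_pos: [467.7, 37.7, 128.2]
eef_rot: [-1.925, 1.569, -0.174]
wrist_force: [1.3, 0.3, 1.3]
finger_gap: 11.6
```

```bash
python3 plan.py 478 40 138 100.25|head -2
```

```text
clock 10.0 tcp [467.7  37.7 128.2] goal [478.  40. 119.] wf [1.3  0.26 1.3 ] gap 11.6
rotvec [ 0.0016 -0.0005  0.0012] shift in tool now [  9.2 -10.6   0.4] shift in goal tool [  9.2 -10.6   0.4]
```

Is the pan still in place? I'll check by depth, then creep on.

```bash
python3 - <<'E'
from h import *
for n in("scene","top"):
    p,d,W=cloud(n); Z=W[...,2]
    R=(W[...,0]>330)&(W[...,0]<620)&(W[...,1]>-25)&(W[...,1]<120)
    for lo,hi,t in((98,109,'rim'),(112,125,'lid')):
        m=(R&(Z>lo)&(Z<hi)).astype(np.uint8); k,l,s,_=cv2.connectedComponentsWithStats(m)
        for i in range(1,k):
            if s[i,4]>30: 
                q=W[l==i]; r=cv2.minAreaRect(q[:,:2].astype(np.float32)); print(n,t,s[i,4],np.round(r[0],1),np.round(r[1],1),round(r[2],1),np.median(q[:,2]).round(1), "max u",(q[:,:2]@[.984,.178]).max().round(1))
z=np.load("c0.npz")
for n,W in(("top",z["W"]),("scene",z["W2"])):
    Z=W[...,2];R=(W[...,0]>330)&(W[...,0]<620)&(W[...,1]>-25)&(W[...,1]<120)&(Z>98)&(Z<109)
    m=R.astype(np.uint8); k,l,s,_=cv2.connectedComponentsWithStats(m); i=1+s[1:,4].argmax();print(n,"start max u",(W[l==i][:,:2]@[.984,.178]).max())
E
```

```text
scene rim 129 [503.9   4.2] [193.6  85.7] 38.1 104.9 max u 563.7
scene lid 42 [578.  69.] [16.3 39. ] 13.5 116.8 max u 590.1
scene lid 949 [465.8  35.3] [175.9 109.3] 10.0 116.9 max u 552.7
top rim 96 [557.9  56.2] [ 13.6 105.3] 10.6 104.9 max u 565.9
top lid 82 [576.7  82.7] [15.6 62. ] 19.8 116.8 max u 594.4
top lid 413 [525.3  48.8] [ 58.5 108. ] 9.1 115.3 max u 554.2
top lid 234 [391.1  31.3] [31.1 94.7] 1.8 118.2 max u 412.6
top start max u 565.955479023642
scene start max u 564.5695874350113
```

The pan is unmoved and about 11.5 mm remain. I'll creep on with light pressure.

Call:
play_rows(motion=[0, 0, 0, 0.0003, -0.003, 0, 1, 0, 0, 0, 0.0003, -0.003, 0, 1, 0, 0, 0, 0.0003, -0.001, 0, 1])

```text
clock: 10.4
eef_pos: [474.3, 38.9, 127.2]
eef_rot: [-2.251, 1.57, -0.499]
wrist_force: [-1.0, -0.3, -0.0]
finger_gap: 11.1
```

```bash
python3 plan.py 479.3 40 138 100.25|head -2
```

```text
clock 10.4 tcp [474.3  38.9 127.2] goal [479.3  40.  119. ] wf [-0.99 -0.33 -0.  ] gap 11.1
rotvec [ 0.0015 -0.0004  0.0005] shift in tool now [ 8.3 -5.1  0.2] shift in goal tool [ 8.2 -5.1  0.2]
```

Call:
play_rows(motion=[0, 0, 0, 0.0005, -0.0015, 0, 1, 0, 0, 0, 0.0005, -0.0015, 0, 1])

```text
clock: 10.6
eef_pos: [477.5, 39.6, 125.8]
eef_rot: [-2.223, 1.57, -0.472]
wrist_force: [-0.5, -0.6, -3.9]
finger_gap: 11.2
```

```bash
python3 plan.py 479.3 40 138 100.25|head -2
```

```text
clock 10.6 tcp [477.5  39.6 125.8] goal [479.3  40.  119. ] wf [-0.49 -0.55 -3.87] gap 11.2
rotvec [ 0.0015 -0.0003  0.0004] shift in tool now [ 6.8 -1.9  0.1] shift in goal tool [ 6.8 -1.9  0.1]
```

The vertical force has gone back to the bare lid weight, so the lid is starting to drop in. I'll lower it gently.

Call:
play_rows(motion=[0, 0, 0, 0.001, -0.001, 0, 1, 0, 0, 0, 0.001, -0.0005, 0, 1])

```text
clock: 10.8
eef_pos: [479.2, 39.9, 123.3]
eef_rot: [-2.062, 1.57, -0.311]
wrist_force: [-0.2, 0.2, -2.1]
finger_gap: 11.6
```

```bash
python3 plan.py 479.3 40 138 100.25|head -2
```

```text
clock 10.8 tcp [479.2  39.9 123.3] goal [479.3  40.  119. ] wf [-0.21  0.2  -2.07] gap 11.6
rotvec [ 0.0015 -0.0002  0.0004] shift in tool now [ 4.3 -0.1  0.1] shift in goal tool [ 4.3 -0.1  0.1]
```

Call:
play_rows(motion=[0, 0, 0, 0.001, 0, 0, 1, 0, 0, 0, 0.001, 0, 0, 1])

```text
clock: 11.0
eef_pos: [479.2, 39.9, 121.0]
eef_rot: [-2.341, 1.571, -0.59]
wrist_force: [-0.8, -0.1, -2.1]
finger_gap: 11.4
```

Call:
play_rows(motion=[0, 0, 0, 0.001, 0, 0, 1, 0, 0, 0, 0.0005, 0, 0, 1])

```text
clock: 11.2
eef_pos: [479.3, 39.9, 120.1]
eef_rot: [-1.914, 1.57, -0.163]
wrist_force: [-5.7, 0.2, 8.1]
finger_gap: 11.6
```

It touches at the rear (x −5.7 N). I'll ease back slightly.

Call:
play_rows(motion=[0, 0, 0, -0.0003, 0.0007, 0, 1, 0, 0, 0, 0, 0, 0, 1])

```text
clock: 11.4
eef_pos: [478.6, 39.8, 120.5]
eef_rot: [-1.81, 1.57, -0.059]
wrist_force: [-0.5, -0.5, -1.9]
finger_gap: 11.5
```

```bash
python3 plan.py 479.3 40 138 100.25|head -2; cat > look.py <<'E'
from h import *
for n in("scene","top"):
    p,d,W=cloud(n); Z=W[...,2]
    R=(W[...,0]>330)&(W[...,0]<620)&(W[...,1]>-25)&(W[...,1]<100)
    m=(R&(Z>102)&(Z<120)).astype(np.uint8); k,l,s,_=cv2.connectedComponentsWithStats(m)
    for i in range(1,k):
        if s[i,4]>60:
            q=W[l==i]; r=cv2.minAreaRect(q[:,:2].astype(np.float32)); A=np.c_[(q[:,0]-475)*.984+(q[:,1]-40)*.178,(q[:,1]-40)*.984-(q[:,0]-475)*.178,np.ones(len(q))]
            print(n,s[i,4],np.round(r[0],1),np.round(r[1],1),round(r[2],1),np.median(q[:,2]).round(1),"plane",np.linalg.lstsq(A,q[:,2],rcond=None)[0].round(4))
E
python3 look.py
```

```text
clock 11.4 tcp [478.6  39.8 120.5] goal [479.3  40.  119. ] wf [-0.45 -0.46 -1.86] gap 11.5
rotvec [ 0.0015 -0.0003  0.0012] shift in tool now [ 1.5 -0.7  0.1] shift in goal tool [ 1.5 -0.7  0.1]
scene 1001 [477.3  37.8] [177.5 110.4] 9.1 108.7 plane [-3.700000e-03  4.900000e-03  1.086585e+02]
top 425 [541.2  48.3] [ 56.2 102.7] 5.8 108.7 plane [-2.140000e-02  1.200000e-03  1.099905e+02]
top 245 [407.6  35.8] [30.4 98.3] 2.2 108.5 plane [1.920000e-02 5.200000e-03 1.098375e+02]
```

Call:
play_rows(motion=[0, 0, 0, 0.0005, 0, 0, 1, 0, 0, 0, 0.0005, 0, 0, 1])

```text
clock: 11.7
eef_pos: [478.7, 39.8, 120.1]
eef_rot: [-1.821, 1.569, -0.07]
wrist_force: [-5.9, 0.3, 10.8]
finger_gap: 11.0
```

Call:
play_rows(motion=[0, 0, 0, -0.0004, 0.001, 0, 1, 0, 0, 0, 0, 0, 0, 1, 0, 0, 0, 0.0005, 0, 0, 1])

```text
clock: 12.0
eef_pos: [477.8, 39.6, 120.1]
eef_rot: [-1.812, 1.569, -0.061]
wrist_force: [-4.6, -0.6, 8.6]
finger_gap: 11.4
```

```bash
python3 plan.py 479.3 40 138 100.25|head -2; python3 look.py
```

```text
clock 12.0 tcp [477.8  39.6 120.1] goal [479.3  40.  119. ] wf [-4.56 -0.56  8.64] gap 11.4
rotvec [ 0.0016 -0.0004  0.0017] shift in tool now [ 1.1 -1.6  0.1] shift in goal tool [ 1.1 -1.6  0.1]
scene 988 [475.5  38.8] [178.2 112.3] 8.7 108.2 plane [-1.000000e-04  4.100000e-03  1.083457e+02]
top 424 [536.3  48.6] [ 58.9 102.3] 10.9 108.4 plane [-2.470000e-02  3.800000e-03  1.099928e+02]
top 249 [405.5  33. ] [98.1 30.7] 89.8 107.9 plane [ 1.240000e-02 -4.400000e-03  1.088725e+02]
```

It stops at the same height (flange top about 108 mm, flat) wherever it sits in x, so it is seated. Relieve the force and let go.

Call:
play_rows(motion=[0, 0, 0, -0.0003, 0, 0, 1, 0, 0, 0, 0, 0, 0, 0.6, 0, 0, 0, 0, 0, 0, 0.2, 0, 0, 0, 0, 0, 0, 0.2, 0, 0, 0, 0, 0, 0, 0.2])

```text
clock: 12.6
eef_pos: [478.1, 39.6, 120.4]
eef_rot: [-1.787, 1.568, -0.036]
wrist_force: [-0.3, 0.7, 0.3]
finger_gap: 37.0
```

```bash
python3 plan.py 479.3 40 200 100.25|head -2; python3 look.py
```

```text
clock 12.6 tcp [478.1  39.6 120.4] goal [479.3  40.  181. ] wf [-0.32  0.67  0.29] gap 37.0
rotvec [ 0.0015 -0.0005  0.0024] shift in tool now [-60.6  -1.4   0.1] shift in goal tool [-60.6  -1.2   0.2]
scene 971 [475.6  39. ] [177.4 111. ] 9.7 108.2 plane [-1.200000e-03  6.800000e-03  1.082553e+02]
top 424 [539.4  48.6] [ 56.2 102.7] 7.9 108.4 plane [-2.750000e-02  1.500000e-03  1.103185e+02]
top 255 [405.8  34.5] [ 30.6 101.6] 0.3 108.0 plane [ 4.200000e-02 -7.000000e-03  1.109071e+02]
```

Call:
play_rows(motion=[0, 0, 0, -0.015, 0, 0, 0.2, 0, 0, 0, -0.03, 0, 0, 0.2, 0, 0, 0, -0.03, 0, 0, 0.2, 0, 0, 0, -0.02, 0, 0, 0.5, 0, 0, 0, 0, 0, 0, 1])

```text
clock: 13.2
eef_pos: [477.3, 39.6, 218.1]
eef_rot: [-2.055, 1.57, -0.303]
wrist_force: [0.1, 0.4, -0.8]
finger_gap: 25.2
```

```bash
python3 look.py; python3 plan.py 561 113 140 100.25; python3 - <<'E'
from h import *
p,d,W=cloud("scene"); cv2.imwrite("pics/s3.png",cv2.resize(p[120:270,150:300],None,fx=4,fy=4))
for n in("top","scene"):
    P,d,W=cloud(n); Z=W[...,2]; T=np.array(camera_params(n)["T"])
    hsv=cv2.cvtColor(P,cv2.COLOR_BGR2HSV)
    R=(W[...,0]>520)&(W[...,0]<620)&(W[...,1]>50)&(W[...,1]<140)
    red=((hsv[...,0]<8)|(hsv[...,0]>172))&(hsv[...,1]>150)&(hsv[...,2]>90)&R&(Z>110)
    print(n,red.sum(),W[red].mean(0) if red.any() else 0)
    for k in("catch_knob","catch_post"):
        for r in place_of(n,k): print(n,k,round(r["conf"],2),(T@np.r_[r["at"],1])[:3].round(1))
    m=R&(Z>111)&(Z<122); q=W[m]; print("arm",cv2.minAreaRect(q[:,:2].astype(np.float32)))
E
```

```text
scene 62 [577.1  74.4] [15.9 53.3] 16.8 115.7 plane [9.690000e-02 1.038000e-01 1.029234e+02]
scene 1081 [476.8  38.4] [178.8 110.9] 9.2 108.3 plane [-4.000000e-04  2.700000e-03  1.083108e+02]
top 420 [538.7  49. ] [ 53.8 102.7] 10.1 108.1 plane [-2.050000e-02  3.000000e-03  1.096205e+02]
top 177 [398.7  30.7] [ 24.5 101.9] 3.7 107.9 plane [ 7.950000e-02 -4.800000e-03  1.139105e+02]
clock 13.3 tcp [476.4  39.6 215.4] goal [561. 113. 121.] wf [-0.21  0.25 -0.91] gap 16.9
rotvec [ 0.0014  0.0005 -0.0034] shift in tool now [ 94.1 -96.8  57. ] shift in goal tool [ 94.4 -96.4  57.2]
R
 [[-0.003 -0.984 -0.179]
 [-0.    -0.179  0.984]
 [-1.     0.003  0.   ]]
top 9 [565.14299507 114.31974683 140.65188472]
top catch_knob 0.54 [565.8 115.9 132.1]
top catch_post 0.91 [581.5  57.6 105.8]
arm ((551.2650146484375, 81.5009765625), (64.80384826660156, 77.09725189208984), 19.874408721923828)
scene 15 [560.72819319 110.23279368 135.76125888]
scene catch_knob 0.61 [561.1 114.4 131. ]
scene catch_post 0.98 [580.   58.4 109.7]
arm ((566.4562377929688, 80.21700286865234), (73.72708892822266, 65.44317626953125), 64.29732513427734)
```

View pics/s3.png

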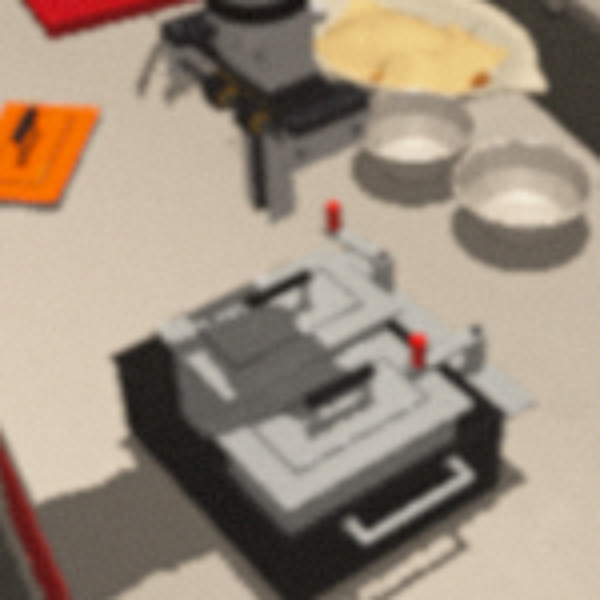

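The lid is seated and flat: flange top 108.3 mm, plane tilt under 0.003. Knob at about (563.5,114.5), post at about (581,58.3), so the joint is at about 0.12 rad. Moving over the knob.

Call:
play_rows(motion=[0, 0, 0, 0, -0.02, 0.012, 0, 0, 0, 0, 0, -0.02, 0.012, 0, 0, 0, 0, 0, -0.02, 0.012, 0, 0, 0, 0, 0, -0.02, 0.012, 0, 0, 0, 0, 0, -0.015, 0.008, 0, 0, 0, 0, 0, 0, 0, 0, 0, 0, 0, 0, 0, 0, 0], newtons=15)

```text
clock: 14.35
eef_pos: [561.9, 114.0, 212.3]
eef_rot: [1.489, 1.563, -3.044]
wrist_force: [0.4, -0.3, -0.1]
finger_gap: 46.7
```

```bash
python3 plan.py 563.5 114.5 141 100.25
```

```text
clock 14.35 tcp [561.9 114.  212.3] goal [563.5 114.5 122. ] wf [ 0.42 -0.33 -0.08] gap 46.7
rotvec [ 0.0006  0.0006 -0.0079] shift in tool now [90.3 -2.4  0.2] shift in goal tool [90.3 -1.7  0.2]
R
 [[-0.008 -0.984 -0.179]
 [-0.001 -0.179  0.984]
 [-1.     0.008  0.001]]
```

Call:
play_rows(motion=[0, 0, -0.008, 0.02, -0.002, 0, 0, 0, 0, 0, 0.02, 0, 0, 0, 0, 0, 0, 0.013, 0, 0, 0, 0, 0, 0, 0, 0, 0, 0])

```text
clock: 14.75
eef_pos: [562.2, 112.4, 158.3]
eef_rot: [-1.295, 1.569, 0.454]
wrist_force: [-0.4, 0.0, 0.4]
finger_gap: 47.3
```

```bash
python3 plan.py 563.5 114.5 141 100.25|head -2; python3 - <<'E'
from h import *
p,d,W=cloud("scene"); cv2.imwrite("pics/s4.png",cv2.resize(p[130:210,190:290],None,fx=7,fy=7,interpolation=cv2.INTER_CUBIC))
E
```

```text
clock 14.75 tcp [562.2 112.4 158.3] goal [563.5 114.5 122. ] wf [-0.42  0.01  0.42] gap 47.3
rotvec [-0.0007  0.0004  0.0013] shift in tool now [36.3 -1.6  1.9] shift in goal tool [36.3 -1.7  1.9]
```

View pics/s4.png

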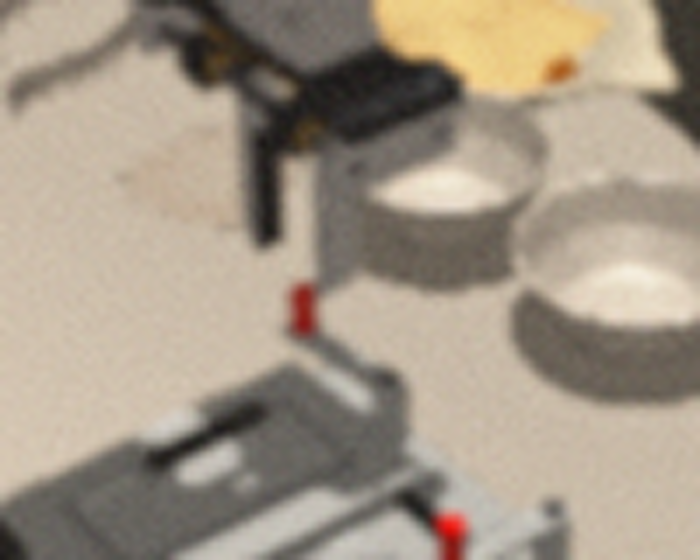

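The knob (303,290) lies right under the midpoint between the finger tips (265,240) and (335,285). Lower and grip it lightly.

Call:
play_rows(motion=[0, 0, 0, 0.015, -0.001, 0.001, 0, 0, 0, 0, 0.012, -0.001, 0.001, 0, 0, 0, 0, 0.004, 0, 0, 0, 0, 0, 0, 0, 0, 0, 0])

```text
clock: 15.2
eef_pos: [565.0, 114.8, 127.6]
eef_rot: [-1.532, 1.566, 0.216]
wrist_force: [0.2, 0.1, 0.3]
finger_gap: 47.1
```

```bash
python3 plan.py 563.5 114.5 141 100.25|head -2
```

```text
clock 15.2 tcp [565.  114.8 127.6] goal [563.5 114.5 122. ] wf [0.22 0.09 0.34] gap 47.1
rotvec [-0.0009  0.0002  0.0052] shift in tool now [ 5.6  1.6 -0. ] shift in goal tool [ 5.6  1.6 -0. ]
```

Call:
play_rows(motion=[0, 0, 0.003, 0.003, 0.0015, 0, 0.3, 0, 0, 0, 0, 0, 0, 0.6, 0, 0, 0, 0, 0, 0, 1, 0, 0, 0, 0, 0, 0, 1, 0, 0, 0, 0, 0, 0, 1, 0, 0, 0, 0, 0, 0, 1], newtons=12)

```text
clock: 15.8
eef_pos: [563.5, 116.0, 125.2]
eef_rot: [-0.869, 1.567, 0.88]
wrist_force: [2.1, -4.2, -2.6]
finger_gap: 13.7
```

```bash
python3 - <<'E'
from plan import *
s=read_state(); R=Rof(s); print(s["eef_pos"],s["finger_gap"],s["wrist_force"])
P=np.array([581.5,58.5]); k=s["eef_pos"][:2]; v=k-P; r=np.hypot(*v); a=np.arctan2(v[1],v[0]); print("r",r,"joint",a-np.deg2rad(100.25))
prev=k
for i in range(1,15):
    q=P+60*np.array([np.cos(a+i*.105),np.sin(a+i*.105)]); d=q-prev; prev=q
    print(i,q.round(1),"tool y,z mm",(R.T@np.r_[d,0])[1:].round(1),"joint",round(a+i*.105-np.deg2rad(100.25),2))
E
```

```text
[563.45859243 116.0047575  125.19015416] 13.741465399669135 [ 2.13382347 -4.23456162 -2.62944364]
r 60.26847867961581 joint 0.12511576252350487
1 [557.6 113.6] tool y,z mm [ 6.2 -1.4] joint 0.23
2 [552.  110.7] tool y,z mm [ 6.  -1.8] joint 0.34
3 [546.7 107.4] tool y,z mm [ 5.8 -2.4] joint 0.44
4 [541.8 103.4] tool y,z mm [ 5.5 -3. ] joint 0.55
5 [537.3  99. ] tool y,z mm [ 5.2 -3.5] joint 0.65
6 [533.3  94.2] tool y,z mm [ 4.8 -4.1] joint 0.76
7 [529.8  88.9] tool y,z mm [ 4.4 -4.6] joint 0.86
8 [526.9  83.3] tool y,z mm [ 3.8 -5. ] joint 0.97
9 [524.6  77.5] tool y,z mm [ 3.3 -5.4] joint 1.07
10 [522.9  71.4] tool y,z mm [ 2.7 -5.7] joint 1.18
11 [521.9  65.2] tool y,z mm [ 2.1 -5.9] joint 1.28
12 [521.5  58.9] tool y,z mm [ 1.5 -6.1] joint 1.39
13 [521.8  52.6] tool y,z mm [ 0.8 -6.2] joint 1.49
14 [522.7  46.4] tool y,z mm [ 0.2 -6.3] joint 1.6
```

Gripped on the knob (gap 13.7 mm, radius 60.3, joint 0.125). Now the first part of the arc.

Call:
play_rows(motion=[0, 0, 0, 0, 0.006, -0.0014, 1, 0, 0, 0, 0, 0.006, -0.0018, 1, 0, 0, 0, 0, 0.0058, -0.0024, 1, 0, 0, 0, 0, 0.0055, -0.003, 1])

```text
clock: 16.2
eef_pos: [540.7, 103.6, 125.2]
eef_rot: [-0.825, 1.565, 0.925]
wrist_force: [1.2, 3.3, -1.5]
finger_gap: 13.4
```

```bash
cat > arc.py <<'E'
from plan import *
s=read_state(); R=Rof(s); print(s["clock"],s["eef_pos"].round(1),s["finger_gap"],s["wrist_force"].round(1))
P=np.array([581.5,58.5]); k=s["eef_pos"][:2]; v=k-P; r=np.hypot(*v); a=np.arctan2(v[1],v[0])%6.283; print("r",r,"joint",a-np.deg2rad(100.25))
prev=k
for i in range(1,8):
    q=P+60*np.array([np.cos(a+i*.105),np.sin(a+i*.105)]); d=q-prev; prev=q
    print(i,"tool y,z mm",(R.T@np.r_[d,0])[1:].round(1),"joint",round(a+i*.105-np.deg2rad(100.25),2))
E
python3 arc.py
```

```text
16.2 [540.7 103.6 125.2] 13.363473523364004 [ 1.2  3.3 -1.5]
r 60.842860194504325 joint 0.5567797989858319
1 tool y,z mm [ 4.7 -4.3] joint 0.66
2 tool y,z mm [ 4.8 -4.1] joint 0.77
3 tool y,z mm [ 4.3 -4.6] joint 0.87
4 tool y,z mm [ 3.8 -5. ] joint 0.98
5 tool y,z mm [ 3.2 -5.4] joint 1.08
6 tool y,z mm [ 2.7 -5.7] joint 1.19
7 tool y,z mm [ 2.1 -6. ] joint 1.29
```

Call:
play_rows(motion=[0, 0, 0, 0, 0.0048, -0.0042, 1, 0, 0, 0, 0, 0.0048, -0.0042, 1, 0, 0, 0, 0, 0.0043, -0.0046, 1, 0, 0, 0, 0, 0.0038, -0.005, 1])

```text
clock: 16.6
eef_pos: [522.7, 82.4, 125.1]
eef_rot: [-0.091, 1.564, 1.659]
wrist_force: [-1.2, 4.1, 0.7]
finger_gap: 13.2
```

```bash
python3 arc.py
```

```text
16.6 [522.7  82.4 125.1] 13.234015455273077 [-1.2  4.1  0.7]
r 63.5228605760687 joint 1.0053358517622617
1 tool y,z mm [ 0.1 -7.4] joint 1.11
2 tool y,z mm [ 2.5 -5.8] joint 1.22
3 tool y,z mm [ 1.9 -6. ] joint 1.32
4 tool y,z mm [ 1.2 -6.2] joint 1.43
5 tool y,z mm [ 0.6 -6.3] joint 1.53
6 tool y,z mm [-0.1 -6.3] joint 1.64
7 tool y,z mm [-0.7 -6.3] joint 1.74
```

The grip has drifted about 3 mm radially; I'll correct for that and continue.

Call:
play_rows(motion=[0, 0, 0, 0, -0.0005, -0.0065, 1, 0, 0, 0, 0, 0.0015, -0.006, 1, 0, 0, 0, 0, 0.0015, -0.006, 1])

```text
clock: 16.9
eef_pos: [519.4, 63.1, 124.9]
eef_rot: [0.636, 1.559, 2.388]
wrist_force: [-3.2, 3.1, 0.8]
finger_gap: 13.5
```

```bash
python3 arc.py
```

```text
16.9 [519.4  63.1 124.9] 13.495695854150974 [-3.2  3.1  0.8]
r 62.309206226469705 joint 1.3179400904730039
1 tool y,z mm [-1.  -6.7] joint 1.42
2 tool y,z mm [ 0.6 -6.3] joint 1.53
3 tool y,z mm [-0.1 -6.3] joint 1.63
4 tool y,z mm [-0.7 -6.3] joint 1.74
5 tool y,z mm [-1.4 -6.1] joint 1.84
6 tool y,z mm [-2. -6.] joint 1.95
7 tool y,z mm [-2.6 -5.7] joint 2.05
```

Call:
play_rows(motion=[0, 0, 0, 0, -0.001, -0.0065, 1, 0, 0, 0, 0, 0, -0.006, 1, 0, 0, 0, 0, 0, -0.001, 1, 0, 0, 0, 0, 0, 0, 1])

```text
clock: 17.3
eef_pos: [520.6, 47.5, 125.0]
eef_rot: [0.855, 1.556, 2.605]
wrist_force: [1.1, 3.0, -1.9]
finger_gap: 13.3
```

```bash
python3 arc.py
```

```text
17.3 [520.6  47.5 125. ] 13.342609776015827 [ 1.1  3.  -1.9]
r 61.887680765575666 joint 1.570724833021003
1 tool y,z mm [-2.2 -6.3] joint 1.68
2 tool y,z mm [-1.  -6.2] joint 1.78
3 tool y,z mm [-1.6 -6.1] joint 1.89
4 tool y,z mm [-2.3 -5.9] joint 1.99
5 tool y,z mm [-2.9 -5.6] joint 2.1
6 tool y,z mm [-3.4 -5.3] joint 2.2
7 tool y,z mm [-4.  -4.9] joint 2.31
```

The joint is at about 1.57 rad. Open and retreat upwards.

Call:
play_rows(motion=[0, 0, 0, 0, 0, 0, 0.7, 0, 0, 0, 0, 0, 0, 0.3, 0, 0, 0, 0, 0, 0, 0.3, 0, 0, 0, -0.01, 0, 0, 0.3, 0, 0, 0, -0.025, 0, 0, 0.3, 0, 0, 0, -0.03, 0, 0, 0.3, 0, 0, 0, -0.03, 0, 0, 0.3, 0, 0, 0, -0.03, 0, 0, 0.3, 0, 0, 0, -0.03, 0.02, 0, 0.3, 0, 0, 0, 0, 0.04, 0, 0.3, 0, 0, 0, 0, 0.04, 0, 0.3, 0, 0, 0, 0, 0.04, 0.03, 0.3, 0, 0, 0, 0, 0.02, 0.04, 0.3, 0, 0, 0, 0, 0, 0.04, 0.3, 0, 0, 0, 0, 0, 0.04, 0.3, 0, 0, 0, 0, 0, 0.04, 0.3, 0, 0, 0, 0, 0, 0, 0.3])

```text
clock: 19.0
eef_pos: [323.8, 208.2, 300.1]
eef_rot: [-0.415, 1.563, 1.332]
wrist_force: [0.8, -0.7, 0.8]
finger_gap: 33.1
```

```bash
python3 look.py; python3 - <<'E'
from h import *
s=read_state(); print(s["clock"],s["eef_pos"],s["wrist_force"])
p,d,W=cloud("scene"); cv2.imwrite("pics/s5.png",cv2.resize(p[130:280,150:300],None,fx=4,fy=4,interpolation=cv2.INTER_CUBIC))
p,d,W=cloud("top"); cv2.imwrite("pics/t5.png",cv2.resize(p[130:280,150:350],None,fx=4,fy=4,interpolation=cv2.INTER_CUBIC))
for n in("top","scene"):
    P,d,W=cloud(n); Z=W[...,2]
    hsv=cv2.cvtColor(P,cv2.COLOR_BGR2HSV)
    red=((hsv[...,0]<8)|(hsv[...,0]>172))&(hsv[...,1]>150)&(hsv[...,2]>90)&(Z>120)&(Z<150)&(W[...,0]>480)&(W[...,0]<620)&(W[...,1]<150)&(W[...,1]>0)
    q=W[red].mean(0); v=q[:2]-[581,58.3]; print(n,q,np.hypot(*v),np.arctan2(v[1],v[0])%6.283-np.deg2rad(100.25))
    m=(W[...,0]>430)&(W[...,0]<520)&(W[...,1]>15)&(W[...,1]<60)&(Z>125)&(Z<150); q=W[m]; print("handle",len(q),cv2.minAreaRect(q[:,:2].astype(np.float32)),np.percentile(q[:,2],[50,90]))
E
```

```text
scene 1098 [490.1  39.7] [204.7 111.4] 9.3 108.4 plane [1.380000e-02 9.500000e-03 1.088951e+02]
top 1554 [491.2  42.9] [202.7 108.8] 10.1 108.6 plane [ 1.070000e-02 -2.200000e-03  1.087505e+02]
19.1 [324.71066362 205.6138273  299.89978806] [ 0.37392161  0.39421652 -0.29349194]
top [525.42581353  46.72989797 142.82152852] 56.76581244670097 1.5969747197196011
handle 68 ((478.97760009765625, 40.342586517333984), (60.63715362548828, 11.70134162902832), 10.79299545288086) [141.91932131 144.88744359]
scene [521.21760105  42.8890844  136.05234189] 61.73679246780353 1.6440055524609951
handle 89 ((482.28271484375, 39.08844757080078), (75.97367095947266, 14.617140769958496), 10.588505744934082) [140.39930554 143.29734822]
```

View pics/s5.png

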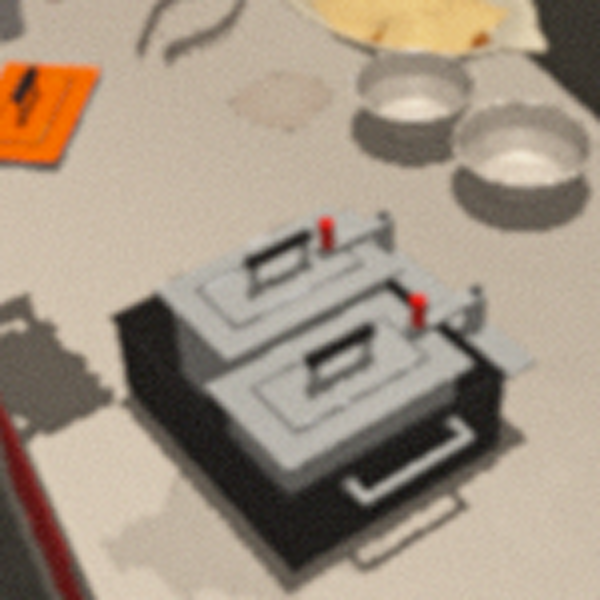

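View pics/t5.png

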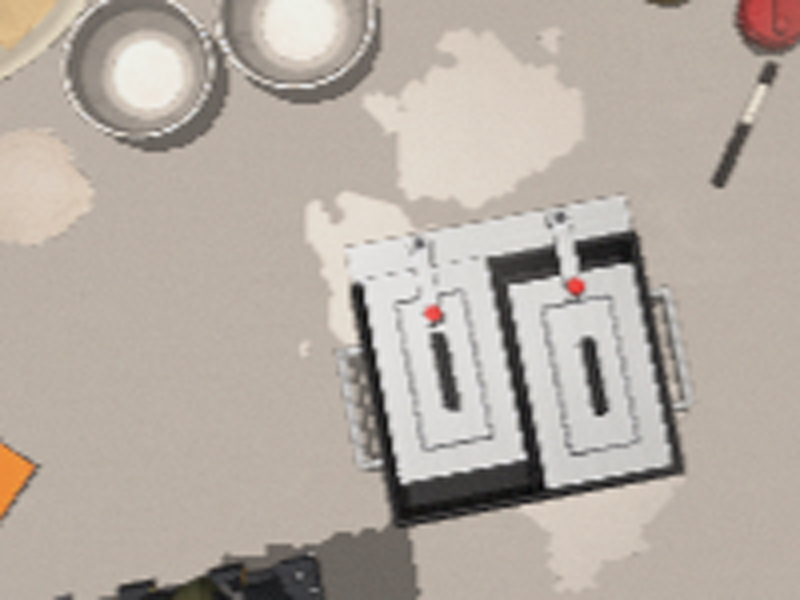

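Both views show the lid down flat in the left pan, with the catch over its rear edge (knob at 433,313 in the top crop), just like the neighbour. One last flatness check without the catch arm.

```bash
python3 - <<'E'
from h import *
for n in("top","scene"):
    p,d,W=cloud(n); u=(W[...,0]-478)*.984+(W[...,1]-40)*.178; v=(W[...,1]-40)*.984-(W[...,0]-478)*.178; Z=W[...,2]
    m=(abs(u)<84)&(abs(v)<50)&(Z<112)&(Z>100)&~((u>25)&(abs(v)<14))
    A=np.c_[u[m],v[m],np.ones(m.sum())]; print(n,m.sum(),np.linalg.lstsq(A,Z[m],rcond=None)[0].round(4))
E
```

```text
top 1172 [-1.100000e-03  7.000000e-04  1.080005e+02]
scene 801 [-1.300000e-03 -6.000000e-04  1.083267e+02]
```

```bash
python3 -c "
from cell import *
print(sign_off())"
```

```text
the job is handed in; nothing more can be done
None
```

The pan of tomatoes is closed and its catch is turned in. I handed the job in at about 19 s; no verdict is reported.

**What I did:**
- I took the steel lid by its black handle and left the orange look-alike alone.
- I set the lid lightly on the front of the rim, about 30 mm short of the fit, with roughly 6 N of contact.
- I slid it back until the vertical force fell away and it dropped into the mouth, then lowered it to the flange and let go. The highest wrist reading while seating it was about 14 N, below the 30 N limit.
- I gripped the red knob lightly, turned the catch in, released it and moved the arm clear.

**Last checks:**
- **Lid:** the top face is at 108.0 mm by the top camera and 108.3 mm by the scene camera, where seated is 108. Its tilt is under 0.002 rad in both.
- **Catch:** I read about 1.57 rad from the tool position and 1.60 and 1.64 rad from the two cameras, so they differ slightly. All are above the 1.35 needed.
- **Lid position along the bay:** it sits about 44–46 mm behind the landing point. That is within the 50 mm limit but near its end, because the pan stood that far back.
- **Bystanders:** the bowls look unmoved in the pictures, and the arm never went near the other three. I did not measure any of their positions at the end.

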